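# Pull the filter plate of a bench dust extractor for inspection

## Task

Open the green dust extractor: with the red slot key turn the quarter-turn lock on its top anticlockwise to its stop so that the yellow tongue clears the flap, then put the key back in its grey stand and let go of it. Then swing the grey flap (orange tab) up until it stands about upright (it stays where it is left), draw the filter plate (yellow pull tab) up out of its slot, and carry it over to the aluminium tray. Finish while still holding it: upright and still, centred over the tray, its lower edge about 10 cm above the bench, touching nothing but the gripper, with the flap left open and the other things on the bench left alone.

Things in the scene. Friction and masses are not known exactly. Their poses are not given: they have to be found in the camera images.
- extractor: Green bench dust extractor, fixed, 220 (x) x 240 (y) x 130 mm high; origin at the centre of its underside, its front (grille and lock side) faces its own -x. In its top is an opening 120 (x) x 170 (y) mm, from x = -55 to +65 mm, 60 mm deep, under the flap; the filter slot (18 x 138 mm) is in the floor of the opening at x = -15 mm. A round hose port sticks out of its +y side
- lock (a joint): Quarter-turn lock on the extractor's top, x = -85 mm in its frame; rad, grows anticlockwise seen from above. It starts near 0 (yellow tongue over the flap, flap held down) and stops at 1.3 (tongue clear); the tongue is off the flap from about 1.0. Stiff with about 0.08 N m, stays where left
- lock_slot (a point): Top of the lock's round steel head (44 mm across, 14 mm high) on its axis, level with the mouth of the slot, 144 mm above the bench. Turns with the lock: its x axis runs along the slot and the tongue. The slot is 9 mm wide, 32 mm long, 10 mm deep; the tongue reaches 40 mm from the axis along +x
- key: Red-handled slot key standing upright in the stand, loose, 120 g, 118 mm tall; origin at its lower tip, z up along it. Bottom: steel blade 24 mm wide along its own x, 6 mm thick along y, rounded nose, 15 mm long; then a shaft 18 mm across; black collar 44 mm across from 62 to 68 mm above the tip; then the handle
- key_grip (a point): Where to grip the key: 98 mm above its tip, in the handle block, which is 36 mm along the key's x, 22 mm along its y and 50 mm high (68 to 118 mm above the tip). The blade lies along the same x
- key_tip (a point): The lower tip of the key's blade
- stand: Grey key stand, fixed block 70 x 70 x 70 mm with a round hole (31 mm) through its middle; origin at the centre of its underside. The key hangs in it by the collar, which rests on the top, so its tip is 8 mm above the bench when home; it may be at any yaw
- flap (a joint): Grey flap over the opening; rad, 0 closed, 1.57 upright, stop at 1.9. Hinged along the extractor's y at its far (+x) side: the near edge goes up and over away from the robot. Stiff hinge (about 0.28 N m), stays where left. Panel 130 mm (x) x 180 mm x 6 mm
- flap_hinge (a point): On the flap's hinge axis, mid length; 72 mm along +x from the extractor's origin and 130 mm above the bench. Turns with the flap: when closed its axes are the extractor's, x away from the robot. The hinge axis is its y
- filter: Filter plate, loose, 120 g, standing in the extractor's slot under the flap: black frame with white pleats 12 mm (x) x 130 mm (y) x 70 mm high, with a yellow pull tab on top; origin at the centre of its lower edge, z up. In the slot its lower edge is 5 mm above the bench and the pull tab's top 5 mm below the extractor's top
- filter_grip (a point): Where to grip the filter's yellow pull tab: 100 mm above its lower edge. The tab is 26 mm along the plate's y, 14 mm along x, and rises from 70 to 120 mm above the lower edge; nothing is within 70 mm of it along y, the opening's floor is 70 mm above the bench
- tray: Open aluminium tray, fixed, 140 (x) x 180 (y) x 30 mm high; origin at the centre of its underside
- tape: Bystander to leave alone: yellow tape measure, 65 x 35 x 60 mm
- jar: Bystander to leave alone: glass jar with dark cap, 60 mm across, 85 mm high
- can: Bystander to leave alone: blue can with bare steel ends, 64 mm across, 180 mm high
- battery: Bystander to leave alone: black and red tool battery, 120 x 75 x 70 mm
- screwdriver: Bystander to leave alone: screwdriver lying flat
- wrench: Bystander to leave alone: wrench lying flat
- mug: Bystander to leave alone: white mug, 80 mm across, 90 mm high
- flap_tab (a point): Where to grip the orange tab on the flap: in the flap's frame 98 mm from the hinge axis along -x and 30 mm along +z, so 160 mm above the bench when closed. The tab is 14 mm thick along y (the hinge direction), 24 mm along x and stands 6 to 44 mm above the hinge axis level; gripped across its thickness it can pivot between the fingers as the flap swings
Things that resemble listed ones, but are neither listed nor needed, are in the scene too. There is more than one size of the key; the one meant has the size given above.

How it is judged:
By the outcome, as a careful person would: the job done as asked, in the order asked, and still so for the second after the job is handed in, while the arm keeps its last pose, push and grip.
It also fails if it takes over 72 s, if anything falls off the work surface, if the arm or the gripper's body presses on something with over 40 N, if the wrist force passes 120 N, or if a joint passes its speed limit or range.

## Robot

A 6-joint arm with a two-finger parallel gripper is mounted at the origin on the work surface. World frame = base frame: x ahead of the robot, y to its left, z up, the work surface at z = 0. Lengths are in m, angles in degrees, forces in N, time in s.
With the tool pointing down it reaches from about 0.35 to 0.875 m from the base axis. Payload 4.2 kg.
Tool frame: the origin (TCP) lies midway between the tips of the shut fingers; the grasp point (between the pads) lies 19 mm behind it; y points along the fingers, z is the direction in which the jaws open and shut, and the axes are right-handed (so a half turn about y gives the same grasp; the last joint's range is limited). The gripper opens to 87 mm and grips with 3 to 60 N. Pads are 19 mm wide; open, the fingers measure 117 mm over their backs; the gripper's body (75 mm by 190 mm) begins 51 mm behind the grasp point.
Start: joints at [-50.844, 22.042, 0.453, 0, -68.411, -14.817], TCP at [0.258, -0.569, 0.223] pointing down, gripper open.
Joint ranges: [-179.83, 179.83], [-69.29, 118.12], [-61.27, 80.66], [-181.25, 117.63], [-171.15, -9.14], [-177.46, 177.46]. Speed limits (degrees/s): [159.86, 159.86, 180, 180, 180, 180].

## Interface

Orientations are given as [roll, pitch, yaw] about the fixed x, y, z axes, in that order (R = Rz(yaw) Ry(pitch) Rx(roll)).
In Python, from workcell import env gives the robot as it stands. The module is installed in compiled form; this text tells all that it offers. Calls block until the motion is done:
- env.goto(position, orientation): joint-space move of the TCP to a pose.
- env.move_straight(position, rotation=None, rate=0.15, force_limit=None): straight line of the TCP; rotation=None keeps the orientation; rate is the mean speed in m/s. With force_limit (N) it stops when the force on the tool has changed by that much, and returns True; else False.
- env.set_joints(angles): joint-space move.
- env.gripper_to(opening, grasp_force=None): opening from 0.0 (shut) to 1.0 (fully open); grasp_force is the grip in N (None keeps the last); returns when the fingers have stopped.
- env.dwell(seconds).
- env.inverse_kinematics(position, orientation): joint angles nearest the present ones, or None.
- env.read_state(): the state.
- env.grab_frame(name): name is "side" or "top" or "wrist"; returns a dict with "image" (480x640x3 uint8, blue, green, red), "fx", "fy", "cx", "cy" (pixels), "position" and "orientation" of the camera in the world. Camera axes: x right, y up, looking along -z (the intrinsics and any distortion apply to the point x, -y, -z); pixel columns grow to the right and rows downward; lengths in m; the calibration is good to about 2 mm. A picture is of the moment at which its call begins. There is no depth.
A pose or a line that the arm cannot do raises env.Unreachable and nothing moves.
- env.close_job(): hands the job in, once; it reports no verdict.
Trained networks look in a picture, given as the dict that the camera call returned (one of the last four; its "shot" number tells which), for a name from the list of things; names that differ only in an ending like _2 or _b are one class to them, and where a whole thing is asked for, a point or a joint stands for the part that bears it (a point fixed in the world has none). Each returns a list of dicts, best first, with "score" (0 to 1); they miss things now and then, are a little off and sometimes report something else, mostly with a low value. They report only what shows in the picture. A call takes as long as a camera call. They do not tell look-alikes from the thing itself.
- env.search_frame(picture, thing): "xyz" ([x, y, z] in m, in world coordinates, good to about 4 mm: the middle of the surface that is visible of it).
- env.trace(picture, thing): "mask" (480x640 bool, what is visible of it).
The state is a dict: "clock": time; "joint_positions": joint angles; "qvel": joint speeds; "joint_torque": joint torques, N m; "position": TCP position; "tool_rot": TCP orientation; "force": force on the tool from outside, world axes, zero at the start; "wrist_torque": the same for the moment, N m; "opening": opening from 0.0 (shut) to 1.0 (fully open).
Only numpy, scipy, OpenCV 4.12 (cv2) and the standard library are available. Lean on these libraries where they do the work, as an engineer would, in place of code of your own. Each camera call takes 0.05 s, during which the arm holds its last target.

## Working session

There is one attempt and no reset: what is moved stays moved. The work goes in short steps, each a Python script; the robot and the scene stay as the last script left them, time stands still between calls to the robot, and variables do not carry over. Pictures are saved under pics/ and viewed, and the job is handed in when it is done.

```bash
mkdir -p pics; ls; python3 - <<'E'
from workcell import env
import cv2
s=env.read_state(); print(s)
for n in ["side","top","wrist"]:
    f=env.grab_frame(n); cv2.imwrite(f"pics/a_{n}.png",f["image"]); print(n,{k:v for k,v in f.items() if k!="image"})
    if n!="wrist":
        for t in ["extractor","lock","key","stand","flap_tab","tray","filter","lock_slot","key_grip","can","mug","jar","battery","tape"]:
            print(t,[(round(r["score"],2),[round(float(x),3) for x in r["xyz"]]) for r in env.search_frame(f,t)][:4])
E
```

```text
pics
{'clock': 0.0, 'joint_positions': array([-5.08422835e+01,  2.20922932e+01,  3.81476603e-01, -2.80949460e-02,
       -6.84126459e+01, -1.48172048e+01]), 'qvel': array([ 0.07054779, -0.04819718,  0.10078039, -0.03060618, -0.05544798,
       -0.11825944]), 'joint_torque': array([-4.96723260e-04, -3.90664279e+01,  1.87409949e+01,  4.22000617e+00,
        1.09912996e-02, -1.97866420e-04]), 'position': array([ 0.25737563, -0.56889374,  0.22145738]), 'tool_rot': array([-8.98739655e+01,  6.34041223e-03,  2.43301539e+01]), 'force': array([-0.40653991, -0.39883972, -0.49558533]), 'wrist_torque': array([-0.052608  ,  0.01111001,  0.01844818]), 'opening': 0.9991980389212622}
side {'fx': 619.715294520028, 'fy': 619.715294520028, 'cx': 331.5569633053166, 'cy': 240.87645889590343, 'position': array([0.46790365, 1.10235604, 1.15585563]), 'orientation': array([ 4.64542568e+01, -4.68275359e-02, -1.76881853e+02]), 'shot': 1}
extractor [(0.56, [0.585, 0.269, 0.131]), (0.41, [0.403, -0.437, 0.06])]
lock [(0.76, [0.5, 0.209, 0.145]), (0.67, [0.59, 0.212, 0.136])]
key [(0.87, [0.321, -0.132, 0.113]), 
[... 1197 characters left out ...]
71, 0.004])]
filter []
lock_slot [(0.52, [0.5, 0.21, 0.145])]
key_grip [(0.88, [0.252, -0.262, 0.142]), (0.7, [0.427, -0.159, 0.127]), (0.7, [0.325, -0.146, 0.155]), (0.39, [0.627, -0.271, 0.008])]
can [(0.85, [0.568, 0.444, 0.166]), (0.68, [0.582, 0.201, 0.128]), (0.27, [0.628, -0.267, 0.008])]
mug [(0.79, [0.399, -0.468, 0.04])]
jar [(0.75, [0.763, 0.006, 0.081])]
battery [(0.61, [0.462, 0.435, 0.051])]
tape [(0.92, [0.756, -0.089, 0.056])]
wrist {'fx': 428.6302868994455, 'fy': 428.6302868994455, 'cx': 316.5007399231823, 'cy': 242.62381588739734, 'position': array([ 0.18842447, -0.60150709,  0.3848427 ]), 'orientation': array([-1.59301549e+01,  7.58963080e-03,  1.14296378e+02]), 'shot': 3}
```

View pics/a_side.png

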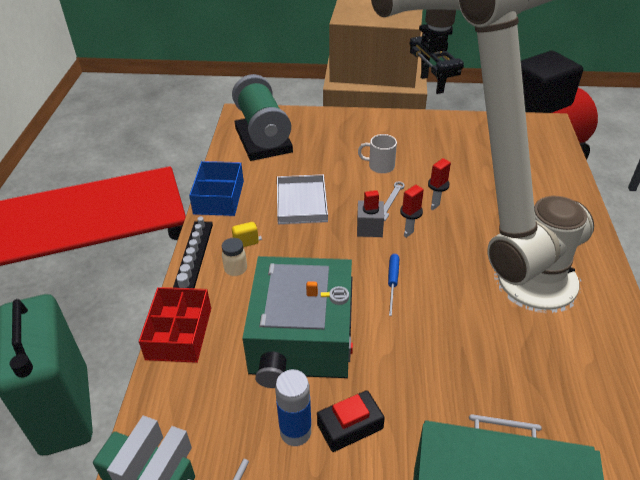

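View pics/a_top.png

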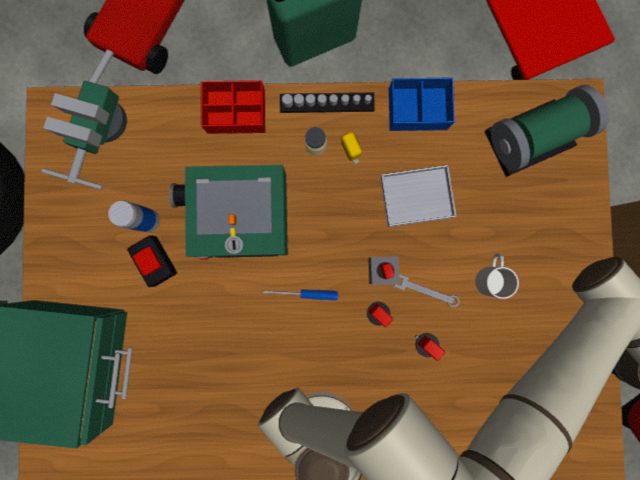

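The needed key (top at z≈0.126) stands in the grey stand at side pixel (371,212) and top pixel (387,270). The two others stand free, so they are look-alikes. The lock is at (233,245) in the top view. Next I'll take close wrist views of the key.

```bash
cat > h.py <<'E'
from workcell import env
import numpy as np, cv2
from scipy.spatial.transform import Rotation as Rn
def RT(f): return Rn.from_euler('xyz',f["orientation"],degrees=True).as_matrix(),np.array(f["position"])
def proj(f,P):
    R,t=RT(f); q=(np.atleast_2d(P)-t)@R
    return np.c_[f["fx"]*q[:,0]/-q[:,2]+f["cx"], f["fy"]*-q[:,1]/-q[:,2]+f["cy"]]
def back(f,uv,z):
    R,t=RT(f); uv=np.atleast_2d(uv)
    d=np.c_[(uv[:,0]-f["cx"])/f["fx"],-(uv[:,1]-f["cy"])/f["fy"],-np.ones(len(uv))]@R.T
    return t+d*((z-t[2])/d[:,2])[:,None]
def shot(n,fn):
    f=env.grab_frame(n); cv2.imwrite(f"pics/{fn}.png",f["image"]); return f
def mask_rect(f,thing,near=None,z=None):
    out=[]
    for r in env.trace(f,thing)[:4]:
        m=r["mask"].astype(np.uint8); c=max(cv2.findContours(m,0,1)[0],key=cv2.contourArea)
        out.append((round(r["score"],2),cv2.minAreaRect(c)))
    return out
def S(): 
    s=env.read_state(); print("t",round(s["clock"],2),"p",s["position"].round(4),"rot",s["tool_rot"].round(2),"F",s["force"].round(1),"M",s["wrist_torque"].round(2),"op",round(s["opening"],3),"q",s["joint_positions"].round(1)); return s
E
python3 - <<'E'
from h import *
env.goto([0.41,-0.16,0.33],[-90,0,0]); S()
f=shot("wrist","w1"); print(f["position"],f["orientation"])
for t in ["key","key_grip","stand"]:
    print(t,[(round(r["score"],2),r["xyz"].round(3) if hasattr(r["xyz"],"round") else r["xyz"]) for r in env.search_frame(f,t)])
E
```

```text
t 3.2 p [ 0.41   -0.1604  0.3298] rot [-9.e+01  3.e-02 -3.e-02] F [ 0.2 -0.7  0.5] M [ 0.   -0.01 -0.01] op 0.999 q [ -0.1  -0.2 -12.4   0.  -77.8 -90. ]
[ 0.33418897 -0.16137668  0.49212463] [-1.59104454e+01  1.69503912e-02  8.99286495e+01]
key [(0.94, [0.2587, -0.2563, 0.1069]), (0.7, [0.3128, -0.1487, 0.1585]), (0.63, [0.4233, -0.1685, 0.1291]), (0.26, [0.4758, 0.0909, 0.0639])]
key_grip [(0.95, [0.3197, -0.1508, 0.1539]), (0.64, [0.2525, -0.2534, 0.1072]), (0.59, [0.4239, -0.1645, 0.127])]
stand [(0.88, [0.4083, -0.1666, 0.0738]), (0.48, [0.3973, -0.4397, 0.0444])]
```

View pics/w1.png

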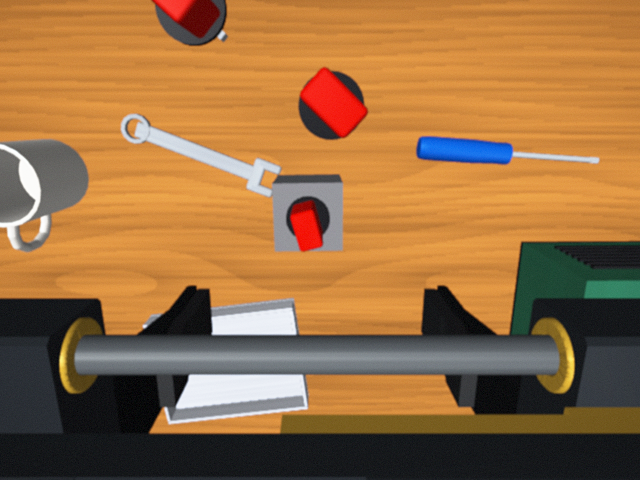

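The stand key is at wrist pixel (306,225). Its collar measures about 42 mm, and the loose keys' collars are about 60 mm, so this is the right one. I'll fit its pose from the red silhouette and view the extractor next.

```bash
cat >> h.py <<'E'
from scipy.optimize import minimize
def boxpts(x,y,yaw,a,b,z0,z1):
    c,s=np.cos(yaw),np.sin(yaw)
    return np.array([[x+c*i*a/2-s*j*b/2,y+s*i*a/2+c*j*b/2,z] for i in(-1,1) for j in(-1,1) for z in(z0,z1)])
def fit_box(f,mask,x0,y0,a,b,z0,z1,yaws=np.radians(np.arange(0,180,15))):
    m=mask.astype(np.float32); ms=cv2.GaussianBlur(m,(0,0),0.8)
    def cost(p):
        h=cv2.convexHull(proj(f,boxpts(p[0],p[1],p[2],a,b,z0,z1)).astype(np.float32))
        im=np.zeros(m.shape,np.uint8); cv2.fillConvexPoly(im,np.round(h*16).astype(np.int32),255,cv2.LINE_AA,4)
        return np.abs(cv2.GaussianBlur(im/np.float32(255),(0,0),0.8)-ms).sum()
    best=None
    for y in yaws:
        r=minimize(cost,[x0,y0,y],method="Nelder-Mead",options=dict(initial_simplex=np.array([x0,y0,y])+np.array([[0,0,0],[.008,0,0],[0,.008,0],[0,0,.2]]),xatol=1e-5,fatol=.5))
        if best is None or r.fun<best.fun: best=r
    return best.x,best.fun,m.sum()
def red(f):
    h=cv2.cvtColor(f["image"],cv2.COLOR_BGR2HSV); return ((h[...,0]<8)|(h[...,0]>172))&(h[...,1]>150)&(h[...,2]>70)
def near(mask,uv):
    n,l,st,c=cv2.connectedComponentsWithStats(mask.astype(np.uint8))
    k=min(range(1,n),key=lambda i:np.hypot(*(c[i]-uv))+(1e6 if st[i,4]<30 else 0)); return l==k
E
python3 - <<'E'
from h import *
f=env.grab_frame("wrist"); m=near(red(f),(306,225))
p,c,n=fit_box(f,m,.43,-.16,.036,.022,.076,.126); print("key wrist",p[:2],np.degrees(p[2]),c,n)
f=env.grab_frame("top"); m=near(red(f),(387,270)); 
p,c,n=fit_box(f,m,.43,-.16,.036,.022,.076,.126); print("key top",p[:2],np.degrees(p[2]),c,n)
env.goto([0.47,0.21,0.42],[-90,0,0]); S()
f=shot("wrist","w2")
for t in ["lock","lock_slot","flap_tab","flap_hinge","extractor"]:
    print(t,[(round(r["score"],2),np.round(r["xyz"],3)) for r in env.search_frame(f,t)])
E
```

```text
key wrist [ 0.42822502 -0.17086736] 11.293994051558993 168.71261596679688 1247.0
key top [0.45601925 0.00896682] -136.21442675671094 199.3215789794922 36.0
t 4.93 p [0.47   0.2092 0.4199] rot [-9.003e+01  2.000e-02 -5.000e-02] F [ 1.5  0.4 -1.3] M [-0.07  0.02  0.02] op 1.001 q [  42.1    6.9    7.5    0.   -90.7 -132.1]
lock [(0.81, array([0.498, 0.207, 0.145]))]
lock_slot [(0.68, array([0.495, 0.205, 0.143])), (0.33, array([0.367, 0.012, 0.022]))]
flap_tab [(0.95, array([0.574, 0.204, 0.138]))]
flap_hinge [(0.73, array([0.569, 0.202, 0.137])), (0.43, array([0.558, 0.434, 0.128]))]
extractor [(0.65, array([0.539, 0.203, 0.13 ]))]
```

View pics/w2.png

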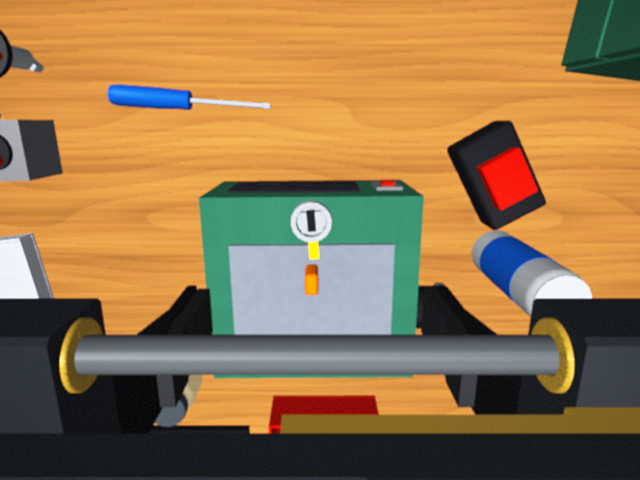

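```bash
python3 - <<'E'
from h import *
t=env.grab_frame("top"); s=env.grab_frame("side"); w=env.grab_frame("wrist")
print({k:v for k,v in w.items() if k!="image"})
print("side lock",back(s,(339,294),.144),"top lock",back(t,(234,245),.144),"wrist lock",back(w,(311,221),.144))
for f,uv in((t,(387,270)),(s,(371,197))):
    r=red(f); n,l,st,c=cv2.connectedComponentsWithStats(r.astype(np.uint8)); print([(c[i].round(),st[i,4]) for i in range(1,n) if st[i,4]>20])
    m=near(r,uv); p,c,n=fit_box(f,m,.43,-.16,.036,.022,.076,.126); print(p[:2],np.degrees(p[2]),c,n)
cv2.imwrite("pics/t_c.png",cv2.resize(t["image"][230:370,350:460],None,fx=5,fy=4.2,interpolation=2))
cv2.imwrite("pics/w2c.png",cv2.resize(w["image"][170:300,190:440],None,fx=3.2,fy=3.2,interpolation=2))
E
```

```text
{'fx': 428.6302868994455, 'fy': 428.6302868994455, 'cx': 316.5007399231823, 'cy': 242.62381588739734, 'position': array([0.39421873, 0.2085763 , 0.58231717]), 'orientation': array([-1.59366045e+01,  1.22077854e-02,  8.99167288e+01]), 'shot': 10}
side lock [[0.49971055 0.20580905 0.144     ]] top lock [[0.49607727 0.20221325 0.144     ]] wrist lock [[0.49579524 0.20256844 0.144     ]]
[(array([132.,  27.]), np.int32(4158)), (array([550.,  31.]), np.int32(6660)), (array([233., 107.]), np.int32(3290)), (array([388., 270.]), np.int32(139)), (array([381., 316.]), np.int32(264)), (array([433., 349.]), np.int32(265))]
[ 0.42875136 -0.17054753] 172.28947816303702 72.16854858398438 139.0
[(array([582., 114.]), np.int32(1115)), (array([510., 109.]), np.int32(103)), (array([440., 172.]), np.int32(431)), (array([ 88., 214.]), np.int32(11227)), (array([412., 199.]), np.int32(478)), (array([371., 203.]), np.int32(159)), (array([176., 325.]), np.int32(4375)), (array([350., 411.]), np.int32(808))]
[ 0.43141491 -0.16052559] 67.46585655821978 146.80123901367188 159.0
```

View pics/t_c.png

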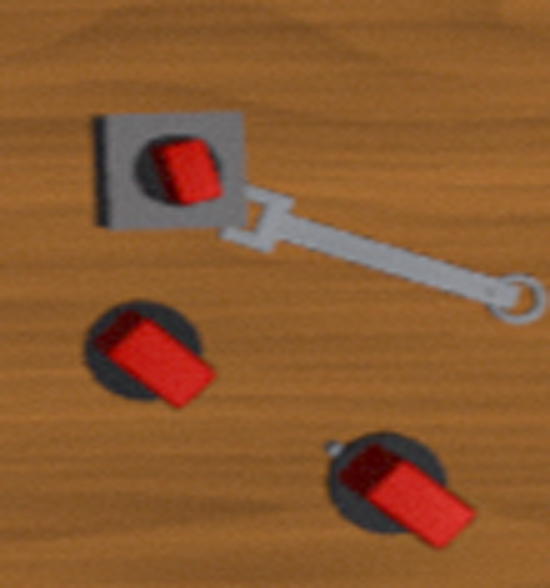

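View pics/w2c.png

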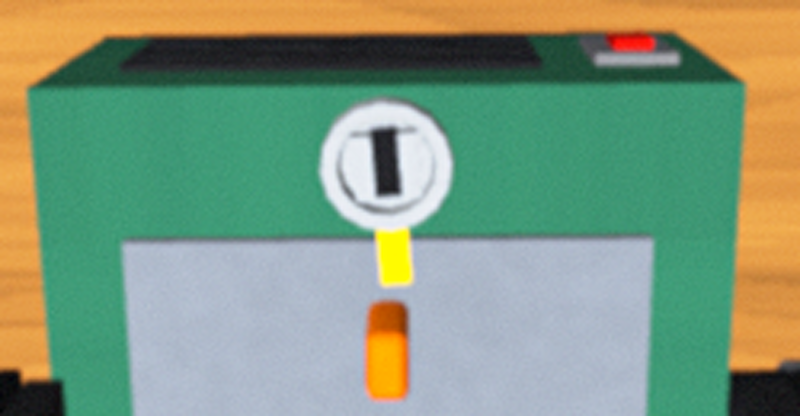

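```bash
python3 - <<'E'
import cv2,numpy as np
i=cv2.imread("pics/w1.png"); cv2.imwrite("pics/w1c.png",cv2.resize(i[165:265,250:370],None,fx=6,fy=6,interpolation=2))
E
```

```text
(no output)
```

View pics/w1c.png

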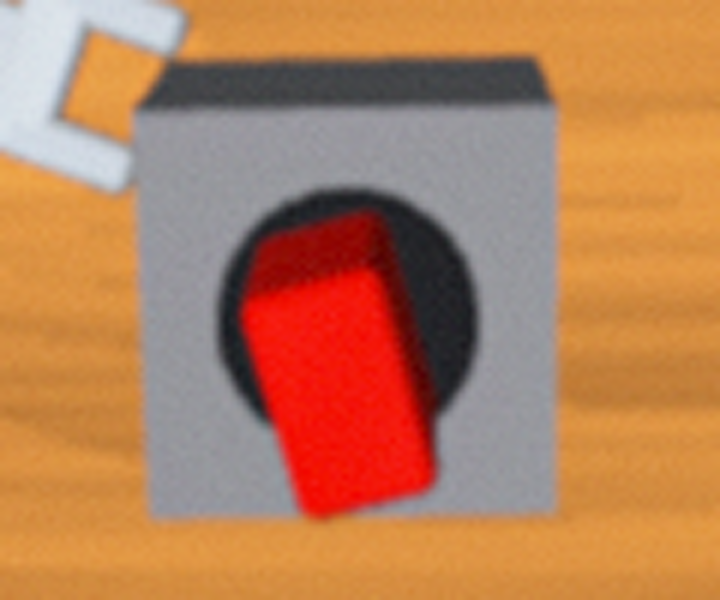

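```bash
python3 - <<'E'
from h import *
f=dict(fx=428.63,fy=428.63,cx=316.5,cy=242.62,position=[0.33418897,-0.16137668,0.49212463],orientation=[-15.9104454,.01695,89.92865])
def px(l): return np.array(l)/6+[250-.4,165-.4]
for z in(.126,.12):
    P=back(f,px([(241,297),(382,262),(440,487),(305,522)]),z); print(P.mean(0),[np.linalg.norm(P[i]-P[i-1]).round(4) for i in range(4)],np.degrees(np.arctan2(*(P[2:].mean(0)-P[:2].mean(0))[1::-1])))
P=back(f,px([(135,107),(555,103),(556,515),(150,518)]),.07); print("stand",P.mean(0),P,[np.linalg.norm(P[i]-P[i-1]).round(4) for i in range(4)])
P=back(f,px([(218,310),(478,310),(345,188)]),.076);print("collar",P)
im=cv2.imread("pics/a_top.png"); t=env.grab_frame("top")
P=back(t,np.array([(105,115),(243,112),(246,227),(106,227)])/[5,4.2]+[350-.4,230-.4],.07); print("stand top",P.mean(0),P)
P=back(t,np.array([(180,145),(208,138),(222,193),(180,205)])/[5,4.2]+[350-.4,230-.4],.126); print("key top",P.mean(0),P)
E
```

```text
[ 0.42714064 -0.170286    0.126     ] [np.float64(0.0353), np.float64(0.0211), np.float64(0.035), np.float64(0.0208)] 14.319966430480692
[ 0.42866392 -0.170432    0.12      ] [np.float64(0.0359), np.float64(0.0215), np.float64(0.0356), np.float64(0.0211)] 14.319966430480672
stand [ 0.42784772 -0.17040512  0.07      ] [[ 0.39284172 -0.20529405  0.07      ]
 [ 0.39226869 -0.13637823  0.07      ]
 [ 0.46291138 -0.13513807  0.07      ]
 [ 0.4633691  -0.20481013  0.07      ]] [np.float64(0.0705), np.float64(0.0689), np.float64(0.0707), np.float64(0.0697)]
collar [[ 0.42558431 -0.19193976  0.076     ]
 [ 0.42563505 -0.14894783  0.076     ]
 [ 0.40526432 -0.17079188  0.076     ]]
stand top [ 0.42913124 -0.16819422  0.07      ] [[ 0.46317251 -0.13321692  0.07      ]
 [ 0.46387098 -0.20383031  0.07      ]
 [ 0.39416573 -0.20353727  0.07      ]
 [ 0.39531576 -0.13219238  0.07      ]]
key top [ 0.42975173 -0.17107322  0.126     ] [[ 0.4444598  -0.16291883  0.126     ]
 [ 0.44828966 -0.1766507   0.126     ]
 [ 0.41642211 -0.18265398  0.126     ]
 [ 0.40983535 -0.16206936  0.126     ]]
```

The key fit is consistent in both views: (0.428, -0.170), yaw 14°, handle 35×21 mm. Next is a closer look at the lock.

```bash
python3 - <<'E'
from h import *
env.goto([0.485,0.205,0.28],[-90,0,0]); env.dwell(.2);S()
f=shot("wrist","w3"); print(f["position"],f["orientation"])
cv2.imwrite("pics/w3c.png",cv2.resize(f["image"][170:300,230:400],None,fx=4.5,fy=4.5,interpolation=2))
import json; json.dump({k:np.array(f[k]).tolist() for k in f if k!="image"},open("w3.json","w"))
E
```

```text
t 6.25 p [0.4859 0.2058 0.2823] rot [-8.984e+01 -2.200e-01  2.000e-02] F [-0.7 -0.9 -0. ] M [-0.04 -0.01 -0.  ] op 1.002 q [  40.6   10.1   -7.5    0.   -72.1 -130.6]
[0.40940833 0.20425102 0.44431832] [-16.15124063  -0.1408969   89.97867587]
```

View pics/w3.png

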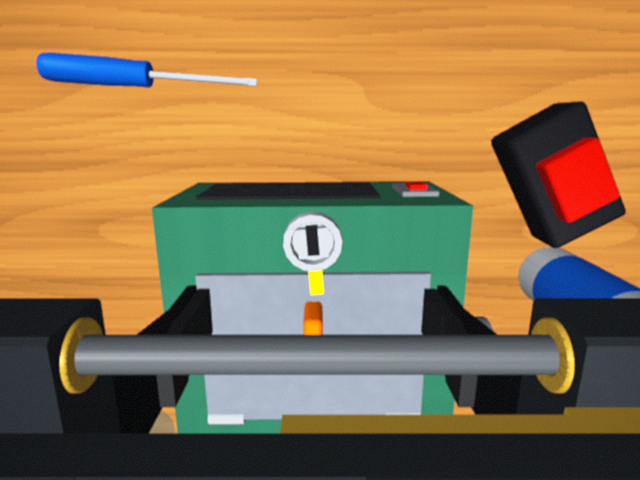

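View pics/w3c.png

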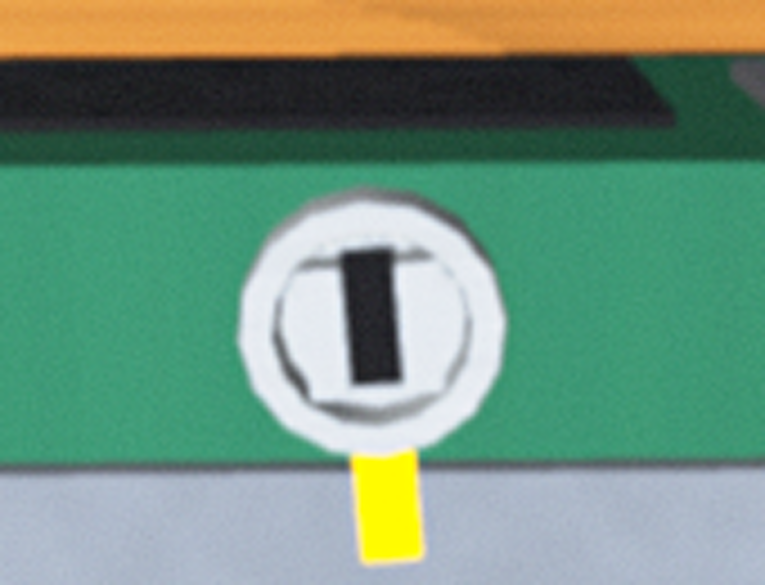

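```bash
python3 - <<'E'
from h import *
import json
f=json.load(open("w3.json")); 
def px(l): return np.array(l)/4.5+[230-.4,170-.4]
A=px([(241,325),(505,325),(373,199),(374,457)]); P=back(f,A,.144); print("ring",P, (P[0]+P[1])/2,(P[2]+P[3])/2)
for z in(.144,.134):
    P=back(f,px([(342,250),(392,248),(403,382),(352,385)]),z); print("slot",P.mean(0),np.degrees(np.arctan2(*(P[2:].mean(0)-P[:2].mean(0))[1::-1])))
P=back(f,px([(353,458),(418,452),(425,557),(363,564)]),.136); print("tongue",P.mean(0),np.degrees(np.arctan2(*(P[2:].mean(0)-P[:2].mean(0))[1::-1])))
P=back(f,[(153,208),(471,206)],.13); print("front edge",P,(P[0]+P[1])/2)
E
```

```text
ring [[0.49574767 0.18065206 0.144     ]
 [0.49579383 0.22342072 0.144     ]
 [0.47492493 0.20209467 0.144     ]
 [0.51847201 0.20213036 0.144     ]] [0.49577075 0.20203639 0.144     ] [0.49669847 0.20211252 0.144     ]
slot [0.49441164 0.20192326 0.144     ] 4.119242661075636
slot [0.49724208 0.20184575 0.134     ] 4.1192426610756465
tongue [0.53067282 0.20474461 0.136     ] 4.273133621236863
front edge [[0.47343987 0.08314579 0.13      ]
 [0.47212991 0.32020796 0.13      ]] [0.47278489 0.20167687 0.13      ]
```

```bash
python3 - <<'E'
from h import *
R=[-90,0,14.3]
env.goto([0.428,-0.170,0.17],R); env.move_straight([0.428,-0.170,0.087],rate=.15,force_limit=8); S()
env.gripper_to(0.0,40); env.dwell(.2); S()
env.move_straight([0.428,-0.170,0.23],rate=.2); S(); 
f=shot("wrist","w4"); shot("side","s4")
E
```

```text
t 8.47 p [ 0.429  -0.1698  0.0876] rot [-9.004e+01 -7.000e-02  1.437e+01] F [-0.5  1.   1. ] M [-0.01 -0.04 -0.02] op 1.001 q [ -1.3  15.2 -32.4   0.  -42.3 -74.3]
t 9.73 p [ 0.428  -0.17    0.0869] rot [-90.    0.   14.3] F [ 0.6 -0.4 -0.4] M [ 0.01 -0.01 -0.02] op 0.245 q [ -1.4  15.2 -32.5  -0.  -42.2 -74.3]
t 10.6 p [ 0.427  -0.1697  0.2286] rot [-89.91   0.14  14.28] F [-0.4  0.5 -2.2] M [0.01 0.01 0.  ] op 0.253 q [ -1.4   5.5 -20.9  -0.1 -63.7 -74.3]
```

View pics/w4.png

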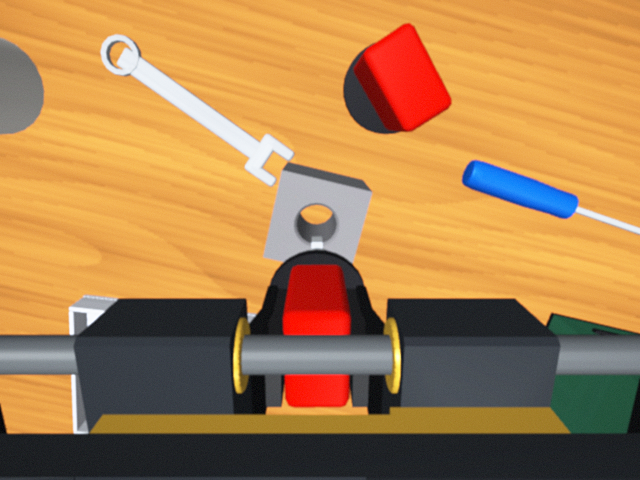

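View pics/s4.png

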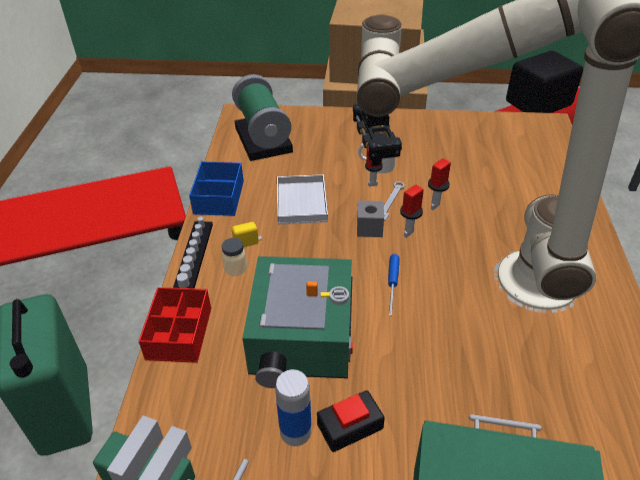

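```bash
python3 - <<'E'
from h import *
R=[-90,0,4.2]
env.goto([0.497,0.202,0.25],R); S(); env.dwell(.2)
hit=env.move_straight([0.497,0.202,0.215],rate=.03,force_limit=8); print(hit); S()
f=shot("wrist","w5"); shot("side","s5")
E
```

```text
t 12.12 p [0.497  0.2012 0.2498] rot [-9.003e+01  3.000e-02  4.160e+00] F [ 0.6 -0.1 -1.8] M [-0.02 -0.04 -0.02] op 0.25 q [  39.4   12.3   -9.5    0.   -68.3 -125.2]
False
t 13.63 p [0.4971 0.2021 0.2153] rot [-8.999e+01 -3.000e-02  4.200e+00] F [-0.   0.5 -1.3] M [ 0.   -0.02  0.01] op 0.251 q [  39.4   13.8  -12.7    0.   -63.6 -125.2]
```

View pics/w5.png

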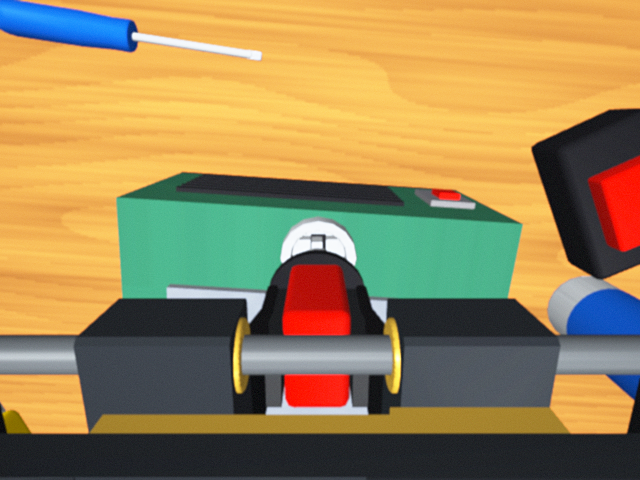

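The key went in with no contact force (tip 8 mm deep). Now I'll turn the lock.

```bash
python3 - <<'E'
from h import *
for y in (22,40,57,70,76):
    env.goto([0.497,0.202,0.215],[-90,0,y]); S()
shot("wrist","w6"); shot("side","s6")
E
```

```text
t 14.13 p [0.4969 0.2024 0.2151] rot [-8.995e+01 -1.000e-02  2.183e+01] F [-1.6  0.  -1.3] M [ 0.65  0.47 -0.06] op 0.251 q [  39.5   13.8  -12.7   -0.   -63.6 -107.6]
t 14.53 p [0.497  0.2021 0.2151] rot [-8.999e+01 -2.000e-02  3.976e+01] F [-1.1  1.7  0.2] M [ 0.56  0.42 -0.04] op 0.25 q [ 39.5  13.8 -12.7  -0.  -63.6 -89.7]
t 14.92 p [0.4971 0.202  0.2151] rot [-9.002e+01 -1.000e-02  5.672e+01] F [-0.1  0.9 -0.9] M [ 0.35  0.18 -0.08] op 0.245 q [ 39.4  13.8 -12.7   0.  -63.6 -72.7]
t 15.25 p [0.4973 0.2019 0.2151] rot [-9.004e+01 -1.000e-02  6.969e+01] F [ 0.1 -0.1 -1.5] M [ 0.12 -0.17 -0.02] op 0.248 q [ 39.4  13.8 -12.7   0.  -63.5 -59.8]
t 15.5 p [0.4973 0.2019 0.2151] rot [-9.004e+01 -1.000e-02  7.570e+01] F [ 1.3 -0.4 -2.8] M [-0.01 -0.32  0.01] op 0.247 q [ 39.4  13.8 -12.7   0.  -63.5 -53.7]
```

```bash
python3 - <<'E'
import cv2
i=cv2.imread("pics/s6.png"); cv2.imwrite("pics/s6c.png",cv2.resize(i[200:400,220:420],None,fx=3,fy=3))
E
```

```text
(no output)
```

View pics/s6c.png

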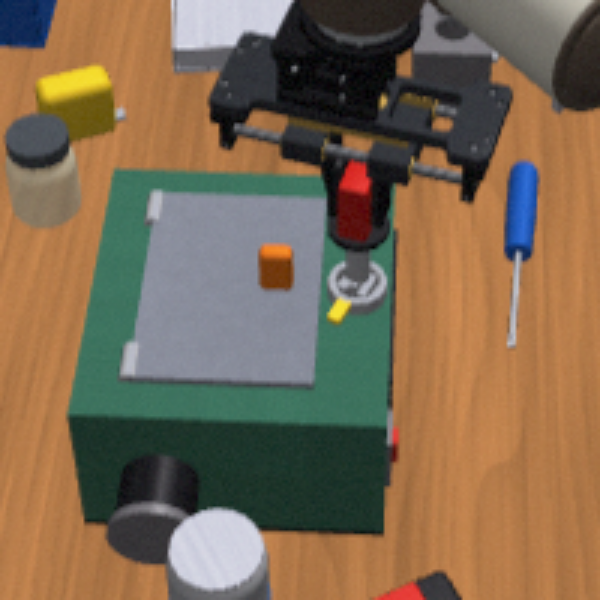

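View pics/w6.png

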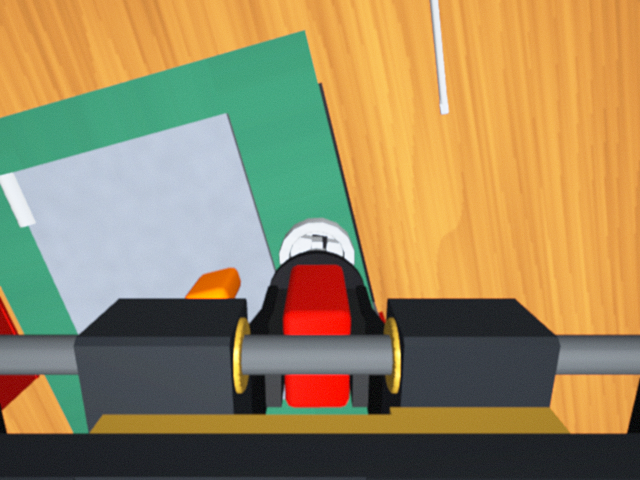

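The tongue is clear, but the blade's play in the slot (about 7°) lags behind the tool. I'll keep turning until the moment shows the stop.

```bash
python3 - <<'E'
from h import *
for y in (79,81,83,85,87,89,91):
    env.goto([0.497,0.202,0.215],[-90,0,y]); env.dwell(.05)
    m=np.mean([env.read_state()["wrist_torque"] for _ in range(5)],0); q=env.read_state(); print(y,m.round(3),q["tool_rot"].round(2),q["clock"])
    if abs(m[2])>.35: break
shot("side","s7")
i=cv2.imread("pics/s7.png"); cv2.imwrite("pics/s7c.png",cv2.resize(i[240:340,280:400],None,fx=5,fy=5))
E
```

```text
79 [-0.193 -0.774 -0.1  ] [-9.004e+01 -1.000e-02  7.887e+01] 15.9
81 [-0.247 -1.039 -0.081] [-9.004e+01 -1.000e-02  8.092e+01] 16.2
83 [-0.277 -1.248 -0.095] [-9.004e+01 -1.000e-02  8.294e+01] 16.5
85 [-0.361 -1.422 -0.128] [-9.004e+01 -1.000e-02  8.494e+01] 16.8
87 [-0.416 -1.7   -0.303] [-9.004e+01 -2.000e-02  8.693e+01] 17.1
89 [-0.779 -1.822 -0.433] [-9.003e+01  2.000e-02  8.893e+01] 17.4
```

View pics/s7c.png

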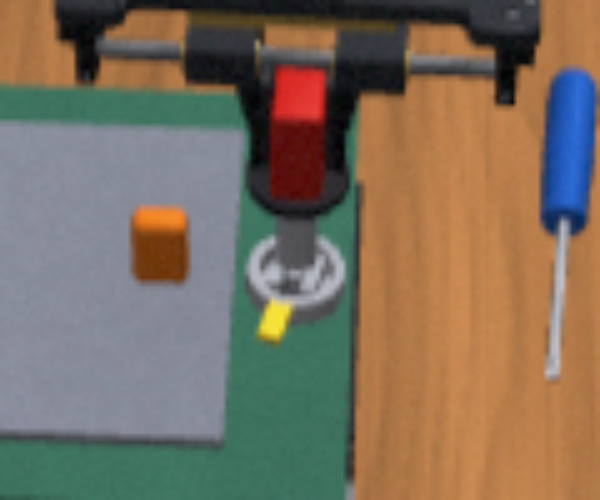

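The moment jumped from 0.1 to 0.43 N·m, so the stop is reached. I'll go back into the middle of the play, withdraw, and return the key to the stand.

```bash
python3 - <<'E'
from h import *
env.goto([0.497,0.202,0.215],[-90,0,77]); S()
env.move_straight([0.497,0.202,0.27],rate=.1); S()
f=shot("side","s8"); t=shot("top","t8"); w=shot("wrist","w8")
cv2.imwrite("pics/s8c.png",cv2.resize(f["image"][180:320,250:410],None,fx=5,fy=4))
E
```

```text
t 17.77 p [0.4962 0.2017 0.2148] rot [-8.991e+01  8.000e-02  7.720e+01] F [ 1.9 -0.8 -0.3] M [-0.48 -0.67 -0.06] op 0.25 q [ 39.5  13.8 -12.7  -0.  -63.6 -52.2]
t 18.47 p [0.4962 0.2019 0.2692] rot [-8.989e+01  5.000e-02  7.702e+01] F [-0.5 -0.2 -1.2] M [ 0.01  0.09 -0.03] op 0.251 q [ 39.5  11.6  -7.5  -0.1 -71.  -52.4]
```

View pics/s8c.png

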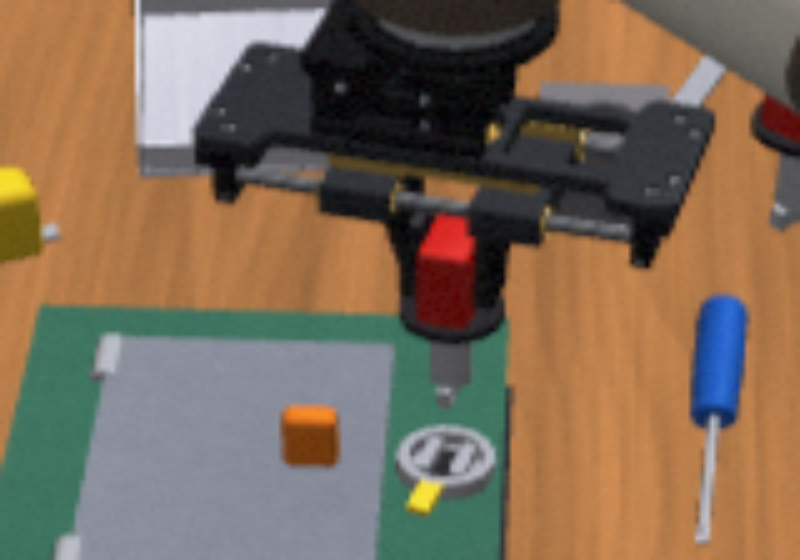

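View pics/w8.png

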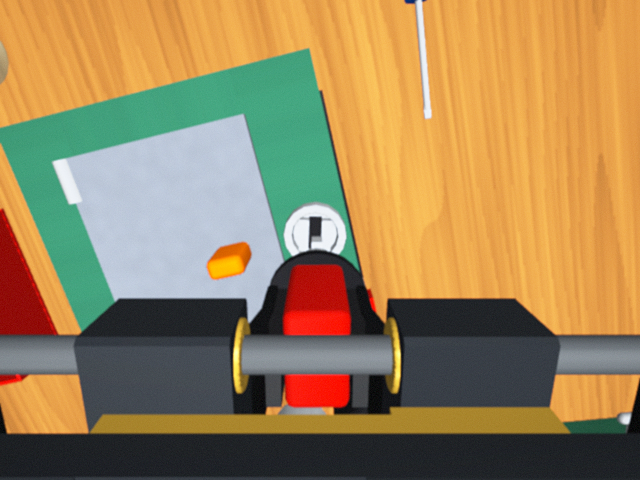

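```bash
python3 - <<'E'
from h import *
R=[-90,0,14.3]
s=eval(str({k:1 for k in []}))
env.goto([0.428,-0.1698,0.21],R); S()
print(env.move_straight([0.428,-0.1698,0.088],rate=.12,force_limit=8)); a=S()
if a["position"][2]<.092:
    env.gripper_to(1.0); env.dwell(.1); S()
    env.move_straight([0.428,-0.1698,0.20],rate=.2)
    S(); shot("side","s9"); shot("wrist","w9")
E
```

```text
t 20.04 p [ 0.4287 -0.1693  0.2103] rot [-9.002e+01 -5.000e-02  1.437e+01] F [-0.  -0.1 -1.3] M [0.02 0.03 0.01] op 0.247 q [ -1.3   6.5 -22.6   0.  -60.8 -74.4]
True
t 21.07 p [ 0.427  -0.1694  0.0869] rot [-89.94   0.21  14.34] F [-0.4  0.3  5.2] M [0.22 0.04 0.03] op 0.251 q [ -1.3  15.2 -32.5  -0.  -42.5 -74.4]
t 22.43 p [ 0.4254 -0.1694  0.0856] rot [-89.85   0.39  14.28] F [ 0.3  0.6 -1.1] M [ 0.01 -0.01 -0.02] op 1.001 q [ -1.3  15.3 -32.7  -0.1 -42.5 -74.4]
t 23.15 p [ 0.4271 -0.1695  0.1989] rot [-89.78   0.49  14.25] F [ 0.1 -0.3 -0.5] M [ 0.03 -0.05  0.02] op 1.0 q [ -1.4   7.3 -23.5  -0.1 -59.8 -74.3]
```

View pics/s9.png

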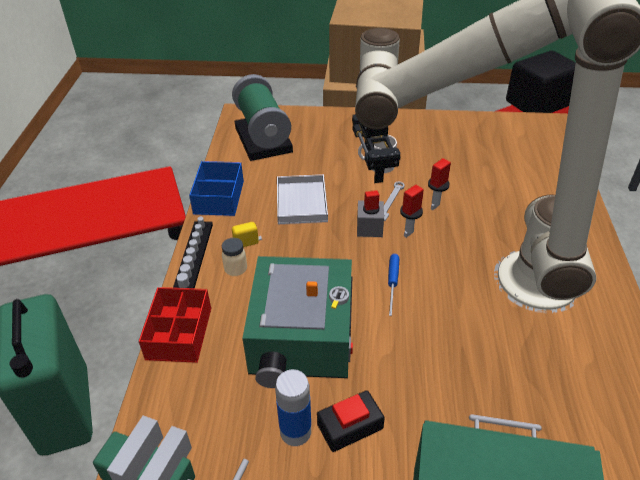

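View pics/w9.png

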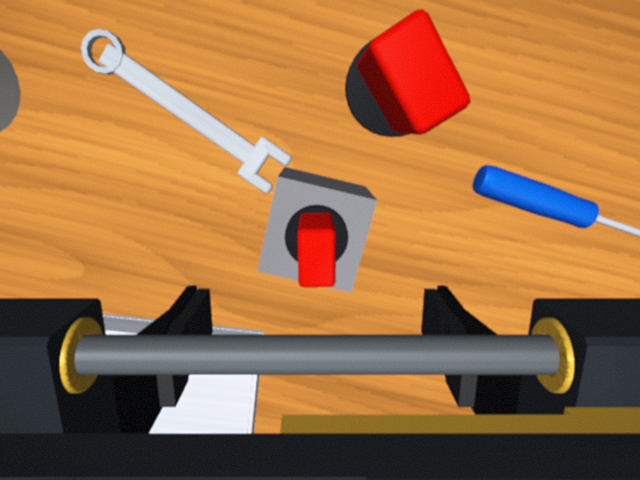

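The key is home in the stand (wrist pixel (317,240), collar flat on the top). Next I'll check the tab position and the lock angle.

```bash
python3 - <<'E'
from h import *
f=dict(fx=428.63,fy=428.63,cx=316.5,cy=242.62,position=[0.39421873,0.2085763,0.58231717],orientation=[-15.9366,.0122,89.9167])
print("tab", back(f,np.array([(367,333),(408,333),(408,400),(367,400)])/3.2+[190-.4,170-.4],.174))
env.goto([0.485,0.203,0.29],[-90,0,0]); S()
w=shot("wrist","w10"); cv2.imwrite("pics/w10c.png",cv2.resize(w["image"][200:330,230:400],None,fx=4.5,fy=4.5,interpolation=2)); print(w["position"],w["orientation"])
for r in env.search_frame(w,"flap_tab")[:2]: print(r)
E
```

```text
tab [[0.54345365 0.19591806 0.174     ]
 [0.54347148 0.20887933 0.174     ]
 [0.56628868 0.20885493 0.174     ]
 [0.56627074 0.19570638 0.174     ]]
t 24.69 p [0.4849 0.2022 0.2895] rot [-9.005e+01  6.000e-02 -4.000e-02] F [ 0.5 -0.1  0.1] M [-0.07 -0.03 -0.01] op 1.0 q [  40.3    9.9   -6.8   -0.   -73.4 -130.4]
[0.4091934  0.20132503 0.45186075] [-1.58817950e+01  5.82941002e-02  8.99150662e+01]
{'xyz': [0.5645, 0.2004, 0.1407], 'score': 0.72}
```

View pics/w10c.png

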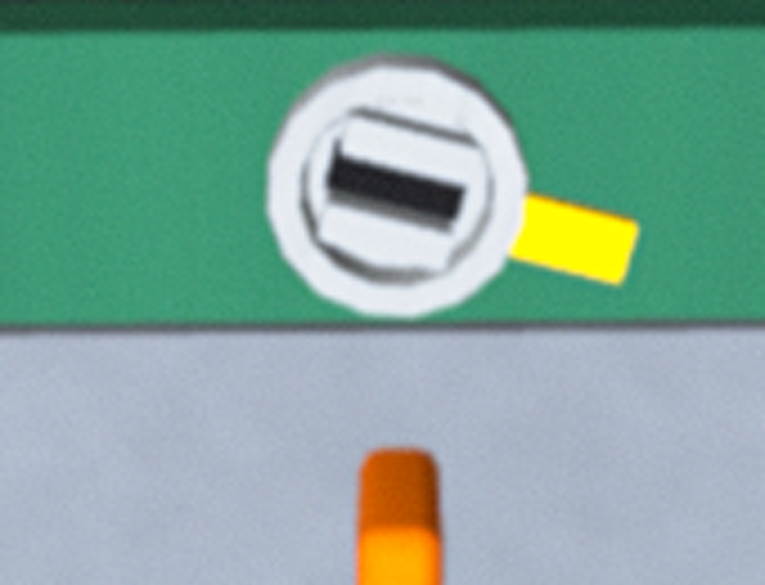

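The tongue is at 75° (1.31 rad), which is the stop. Now the flap.

```bash
cat >> h.py <<'E'
def arc(th,H=(.654,.130),v=(-.099,.030),frac=.3):
    c,s=np.cos(th),np.sin(th); G=np.array([H[0]+v[0]*c+v[1]*s, .2025, H[1]-v[0]*s+v[1]*c])
    ph=th*frac; return G+.019*np.array([-np.sin(ph),0,-np.cos(ph)]), [-90,np.degrees(ph),0]
E
python3 - <<'E'
from h import *
ths=np.radians([12,24,36,48,60,72,82,91])
ok=[env.inverse_kinematics(*arc(t)) is not None for t in ths]; print(ok)
assert all(ok)
p,r=arc(0); 
env.goto([p[0],p[1],.21],r); print(env.move_straight(p,rate=.12,force_limit=8)); S()
env.gripper_to(0.0,25); S()
for t in ths:
    p,r=arc(t); env.move_straight(p,r,rate=.12); s=env.read_state(); print(round(np.degrees(t)),s["force"].round(1),s["wrist_torque"].round(2),s["opening"],round(s["clock"],2))
    if np.linalg.norm(s["force"])>25: break
shot("side","s11"); shot("top","t11")
E
```

```text
[True, True, True, True, True, True, True, True]
False
t 26.02 p [0.5556 0.203  0.1425] rot [-8.993e+01 -1.400e-01  4.000e-02] F [-0.   0.1  0.6] M [ 0.01 -0.05 -0.  ] op 1.002 q [  35.8   22.6  -11.     0.   -56.3 -125.7]
t 27.19 p [0.555  0.2034 0.141 ] rot [-8.993e+01 -3.000e-02  4.000e-02] F [-0.2  3.6 -0.8] M [1.06 0.27 0.19] op 0.161 q [ 3.580e+01  2.270e+01 -1.100e+01 -1.000e-01 -5.620e+01 -1.257e+02]
12 [-3.8  5.   1.8] [1.34 1.14 0.09] 0.15876535583360096 27.52
24 [-4.5  4.8  0.9] [ 1.4   1.39 -0.  ] 0.1570830188507188 27.84
36 [-4.3  4.7  2.4] [ 1.34  1.36 -0.14] 0.15551857576569386 28.17
48 [-5.3  4.4  2.5] [ 1.25  1.17 -0.22] 0.15667027623351223 28.49
60 [-2.5  5.2  3. ] [ 1.28  0.83 -0.34] 0.1604290561296604 28.82
72 [-2.2  5.   3.4] [ 1.31  0.25 -0.33] 0.1560798346595063 29.14
82 [-0.6  4.5  2.6] [ 1.29 -0.19 -0.46] 0.15566129963154554 29.43
91 [0.4 4.7 1. ] [ 1.23 -0.81 -0.57] 0.16045725575902298 29.71
```

View pics/s11.png

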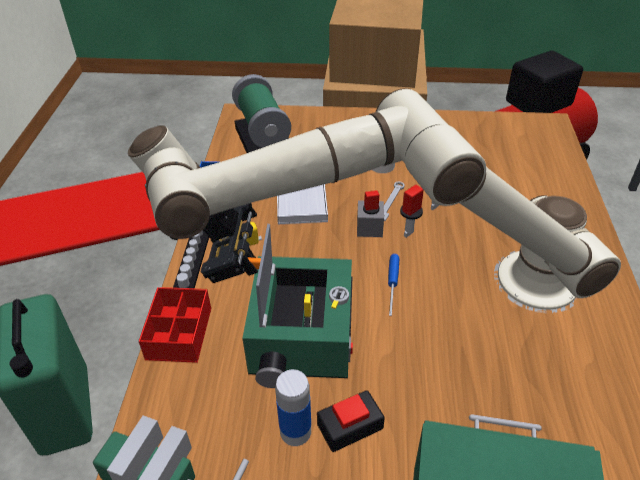

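```bash
python3 - <<'E'
from h import *
p,r=arc(np.radians(91)); ph=np.radians(r[1])
env.gripper_to(1.0); S()
p2=p+.13*np.array([np.sin(ph),0,np.cos(ph)]); print(p2)
env.move_straight(p2,rate=.2)
env.move_straight([.49,.2025,.36],[-90,0,0],rate=.25); S()
w=shot("wrist","w12"); s=shot("side","s12"); t=shot("top","t12"); print(w["position"],w["orientation"])
for f in (w,t):
  for n in("filter","filter_grip","tray"): print(n,[(round(r["score"],2),r["xyz"]) for r in env.search_frame(f,n)[:2]])
cv2.imwrite("pics/w12c.png",cv2.resize(w["image"][170:330,210:420],None,fx=3.8,fy=3.75,interpolation=2))
E
```

```text
t 31.16 p [0.677  0.2025 0.2116] rot [-90.   27.3   0. ] F [ 0.1 -1.   0.6] M [-0.05 -0.95 -0.03] op 0.996 q [  24.6   46.5   42.   -11.7 -110.2 -116.3]
[0.73663332 0.2025     0.32709786]Traceback (most recent call last):
  File "<stdin>", line 5, in <module>
workcell.Unreachable: the arm cannot follow that straight line within its joint ranges
```

```bash
python3 - <<'E'
from h import *
p,r=arc(np.radians(91))
for a in ([p+[.012,0,.08],r],[p+[0.02,0,.08],r],[p+[0.0,0,.1],r],[p+[0,0,.1],[-90,10,0]],[[.65,.2025,.34],[-90,0,0]],[[.49,.2025,.36],[-90,0,0]]): print(a[0],env.inverse_kinematics(a[0],a[1]))
try:
    env.move_straight(p+[.008,0,.09],r,rate=.2)
except env.Unreachable as e: print("1",e); env.move_straight(p+[0,0,.09],r,rate=.2)
S()
E
```

```text
[0.68900888 0.2025     0.29157762] [  24.22920074   47.55761504   55.37334443  -12.87492427 -122.35769334
 -118.7711321 ]
[0.69700888 0.2025     0.29157762] [  24.00363689   48.85115982   57.98694791  -12.95863186 -123.69421958
 -118.86370839]
[0.67700888 0.2025     0.31157762] [  24.55554367   45.87028187   54.87604164  -13.20438584 -123.44420921
 -119.46550954]
[0.67700888 0.2025     0.31157762] [  27.63202503   34.38994757   34.34162507   -4.67457175  -98.80151792
 -117.99001382]
[0.65, 0.2025, 0.34] [ 3.08789029e+01  2.52249012e+01  2.18038375e+01 -2.54444375e-14
 -8.65789363e+01 -1.20878903e+02]
[0.49, 0.2025, 0.36] [ 3.99952479e+01  8.85878271e+00  1.73631211e+00 -2.54444375e-14
 -8.28775294e+01 -1.29995248e+02]
t 31.76 p [0.6849 0.2027 0.3011] rot [-8.996e+01  2.733e+01  2.000e-02] F [-0.5  1.3 -0.2] M [ 0.01 -1.01  0.02] op 1.002 q [  24.3   47.    55.7  -13.1 -123.2 -119.1]
```

```bash
python3 - <<'E'
from h import *
env.move_straight([.64,.2025,.36],[-90,0,0],rate=.2)
env.move_straight([.49,.2025,.36],[-90,0,0],rate=.25); S()
w=shot("wrist","w12"); s=shot("side","s12"); t=shot("top","t12"); print(w["position"],w["orientation"])
for f in (w,t):
  for n in("filter","filter_grip","tray"): print(n,[(round(r["score"],2),r["xyz"]) for r in env.search_frame(f,n)[:2]])
cv2.imwrite("pics/w12c.png",cv2.resize(w["image"][170:330,210:420],None,fx=3.8,fy=3.75,interpolation=2))
E
```

```text
t 33.19 p [0.4913 0.2029 0.3587] rot [-9.007e+01  9.000e-02 -4.000e-02] F [-0.6  0.5 -0.1] M [-0.01 -0.   -0.03] op 1.001 q [  39.9    9.1    1.8   -0.   -82.9 -130. ]
[0.4157214  0.20206769 0.52115673] [-1.58438262e+01  8.70861896e-02  8.99233546e+01]
filter [(0.77, [0.5666, 0.2027, 0.0706]), (0.44, [0.5998, -0.1854, 0.0184])]
filter_grip [(0.9, [0.5621, 0.2023, 0.077])]
tray [(0.92, [0.6043, -0.1858, 0.0156]), (0.7, [0.6553, 0.1852, 0.1884])]
filter [(0.7, [0.5684, 0.1884, 0.0753]), (0.25, [0.4241, 0.4082, 0.0504])]
filter_grip [(0.61, [0.5699, 0.1928, 0.0737])]
tray [(0.66, [0.6291, -0.2701, 0.0061])]
```

View pics/w12c.png

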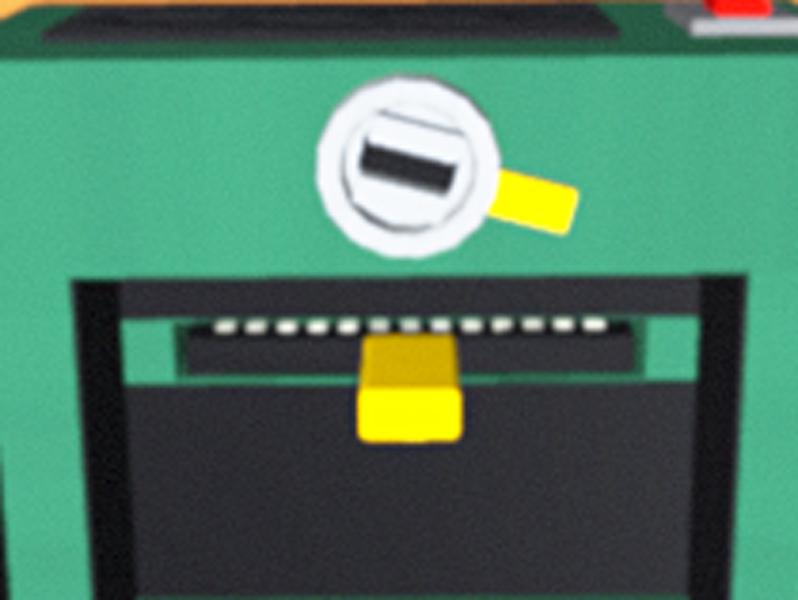

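View pics/t12.png

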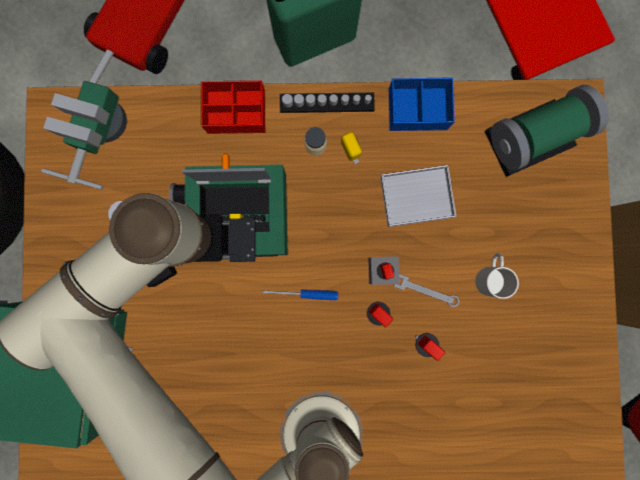

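View pics/s12.png

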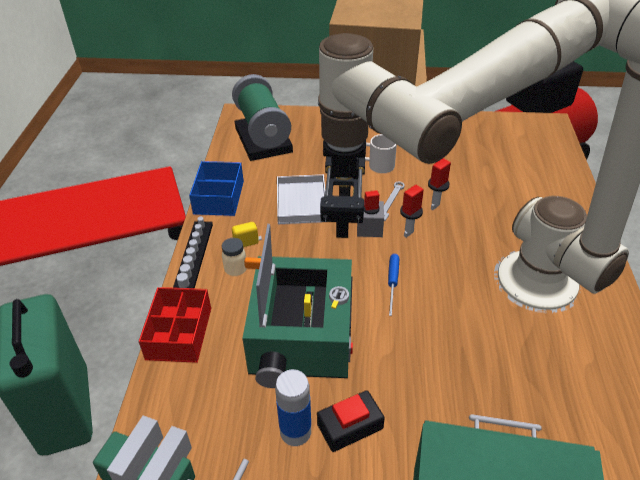

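```bash
python3 - <<'E'
from h import *
f=dict(fx=428.63,fy=428.63,cx=316.5,cy=242.62,position=[0.4157214,0.20206769,0.52115673],orientation=[-15.8438,.08709,89.92335])
print("tab", back(f,np.array([(358,387),(462,387),(462,442),(358,442)])/[3.8,3.75]+[210-.4,170-.4],.125).round(4))
t=env.grab_frame("top"); s=env.grab_frame("side")
for f in(t,s):
    m=env.trace(f,"tray")[0]["mask"].astype(np.uint8); c=max(cv2.findContours(m,0,1)[0],key=cv2.contourArea); h=cv2.approxPolyDP(cv2.convexHull(c),6,True)[:,0]
    P=back(f,h,.03); print(h.tolist(),P.round(3).tolist(),P.mean(0).round(3))
    r=cv2.minAreaRect(P[:,:2].astype(np.float32)); print(r)
E
```

```text
tab [[0.5589 0.1888 0.125 ]
 [0.5589 0.2157 0.125 ]
 [0.5743 0.2158 0.125 ]
 [0.5743 0.1887 0.125 ]]
[[445, 165], [454, 216], [388, 225], [380, 176]] [[0.706, -0.342, 0.03], [0.569, -0.362, 0.03], [0.548, -0.186, 0.03], [0.679, -0.168, 0.03]] [ 0.626 -0.264  0.03 ]
((0.6251617670059204, -0.26440414786338806), (0.13872012495994568, 0.17727111279964447), 8.092696189880371)
[[321, 174], [321, 220], [279, 223], [277, 178]] [[0.578, -0.367, 0.03], [0.565, -0.162, 0.03], [0.678, -0.143, 0.03], [0.707, -0.341, 0.03]] [ 0.632 -0.253  0.03 ]
((0.6282162070274353, -0.2550281584262848), (0.13087022304534912, 0.20727236568927765), 8.326790809631348)
```

The tray fits at 139×177 mm, centre (0.626, -0.266), yaw 8°. The filter tab is at (0.5666, 0.2023), as expected. Now I'll grip the filter.

```bash
python3 - <<'E'
from h import *
x,y=.5668,.2023; R=[-90,0,.3]
env.goto([x,y,.22],R); hit=env.move_straight([x,y,.086],rate=.12,force_limit=8); print(hit); s=S()
if not hit:
    env.gripper_to(0.0,30); S()
    print(env.move_straight([x,y,.12],rate=.06,force_limit=12)); S()
    print(env.move_straight([x,y,.28],rate=.15,force_limit=12)); S()
    shot("side","s13")
E
```

```text
False
t 35.79 p [0.5674 0.2026 0.0869] rot [-89.95  -0.09   0.31] F [0.1 0.5 0.2] M [-0.03 -0.   -0.  ] op 1.0 q [  35.    27.   -12.9    0.   -50.  -124.7]
t 36.81 p [0.5669 0.2024 0.086 ] rot [-8.999e+01 -1.000e-02  3.000e-01] F [-0.6 -0.2  0.1] M [ 0.1  -0.08  0.01] op 0.298 q [  35.    27.1  -12.9   -0.   -50.  -124.7]
False
t 37.52 p [0.5665 0.2022 0.1199] rot [-9.0e+01  2.0e-02  2.9e-01] F [-0.5  0.1 -2. ] M [-0.02 -0.02  0.01] op 0.295 q [  35.    24.9  -10.9   -0.   -54.2 -124.7]
False
t 38.74 p [0.5663 0.2021 0.2787] rot [-90.06   0.13   0.29] F [-0.6 -1.1 -2. ] M [-0.1  -0.1  -0.02] op 0.3 q [  35.    17.9    2.4   -0.   -74.6 -124.7]
```

View pics/s13.png

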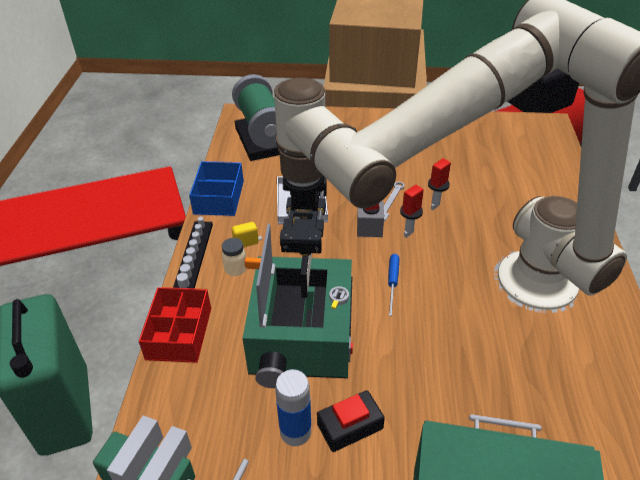

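The filter is out (force −2 N, opening 0.30 = 26 mm). Now I'll carry it to the tray and check there.

```bash
python3 - <<'E'
from h import *
env.move_straight([.567,-.03,.28],rate=.2)
env.move_straight([.626,-.267,.28],[-90,0,8.1],rate=.2)
env.move_straight([.626,-.267,.182],rate=.1); env.dwell(.5); S()
s=shot("side","s14"); t=shot("top","t14"); w=shot("wrist","w14")
cv2.imwrite("pics/s14c.png",cv2.resize(s["image"][60:260,200:400],None,fx=3,fy=3))
cv2.imwrite("pics/t14c.png",cv2.resize(t["image"][130:260,350:490],None,fx=5,fy=4.6))
c=proj(t,boxpts(.626,-.266,np.radians(8.1),.14,.18,0,.03)); print(c.round(1).tolist())
E
```

```text
t 43.11 p [ 0.626  -0.267   0.1821] rot [-9.0e+01 -1.0e-02  8.1e+00] F [ 0.2 -0.1 -0.9] M [-0.03 -0.08 -0.01] op 0.295 q [ -9.5  29.    5.8   0.  -66.8 -72.4]
[[451.9, 217.0], [455.1, 215.8], [386.7, 227.3], [388.4, 226.4], [443.0, 166.7], [446.0, 164.4], [378.2, 176.9], [379.7, 174.8]]
```

View pics/s14.png

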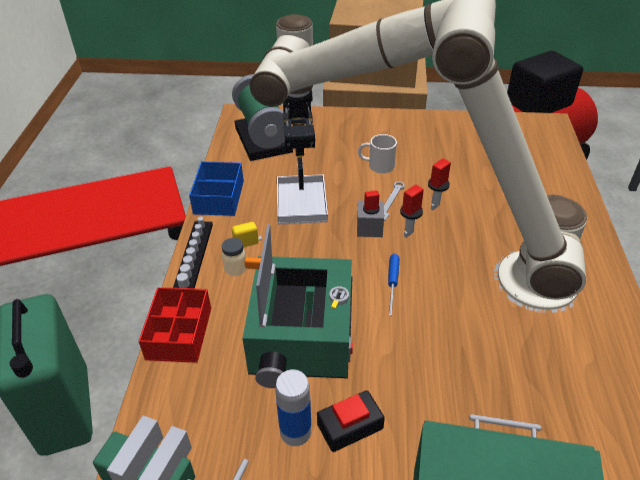

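View pics/s14c.png

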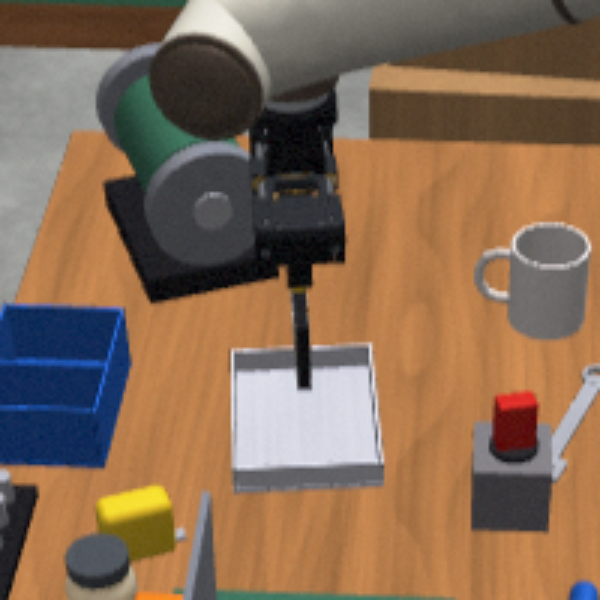

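View pics/t14c.png

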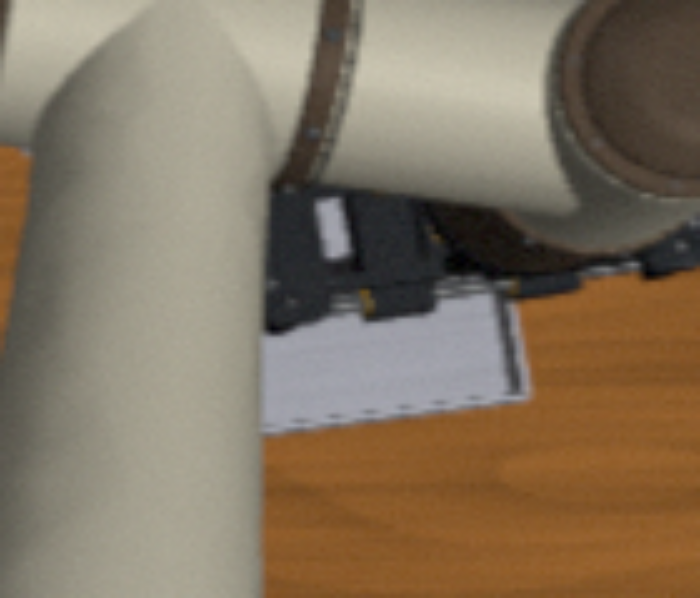

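View pics/w14.png

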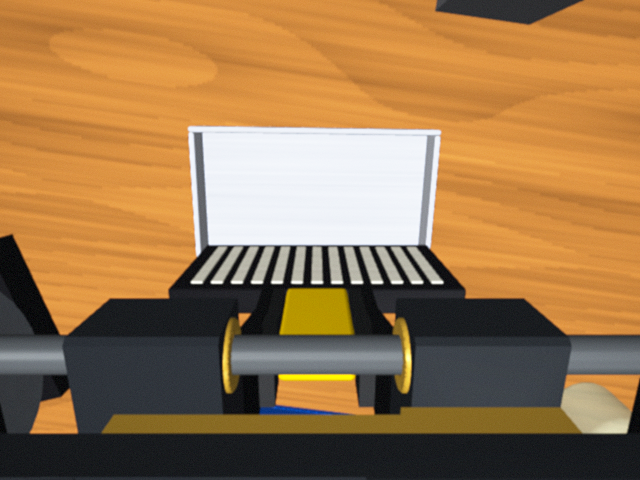

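```bash
python3 - <<'E'
from h import *
w=env.grab_frame("wrist")
P=back(w,[(188.5,128),(441,130)],.03); print(P.round(4),np.linalg.norm(P[1]-P[0]))
d=(P[1]-P[0])/np.linalg.norm(P[1]-P[0]); n=np.array([d[1],-d[0],0]); print("centre",P.mean(0)+.07*n,"yaw",np.degrees(np.arctan2(-d[0],d[1])))
# filter lower edge front: gripper tab vs tool
s=env.grab_frame("side"); L=boxpts(.626,-.267,np.radians(8.1),.012,.130,.101,.171); print(proj(s,L).round(1).tolist())
E
```

```text
[[ 0.5688 -0.3678  0.03  ]
 [ 0.5451 -0.1904  0.03  ]] 0.17899095404954038
centre [ 0.62633301 -0.26979539  0.03      ] yaw 7.618753591503076
[[302.2, 161.0], [301.4, 140.5], [304.7, 189.5], [304.0, 168.7], [298.0, 161.2], [297.1, 140.7], [300.3, 189.7], [299.4, 168.9]]
```

```bash
python3 - <<'E'
from h import *
env.move_straight([.626,-.2685,.182],[-90,0,8],rate=.02); env.dwell(.8); S()
s=env.grab_frame("side")
# flap upright check: near-edge corners predicted at 91deg
for th in (80,90,100):
    a=np.radians(th); e=.127
    print(th,proj(s,[[.654-e*np.cos(a),.2025+k*.09,.130+e*np.sin(a)] for k in(-1,1)]).round(0).tolist())
cv2.imwrite("pics/s15c.png",cv2.resize(s["image"][200:340,220:380],None,fx=5,fy=4))
E
```

```text
t 44.41 p [ 0.626  -0.2685  0.182 ] rot [-90.   0.   8.] F [-1.2 -0.6 -2.4] M [-0.04 -0.    0.07] op 0.298 q [ -9.6  29.1   5.9  -0.  -66.8 -72.4]
80 [[280.0, 225.0], [270.0, 287.0]]
90 [[270.0, 224.0], [259.0, 286.0]]
100 [[260.0, 224.0], [248.0, 286.0]]
```

View pics/s15c.png

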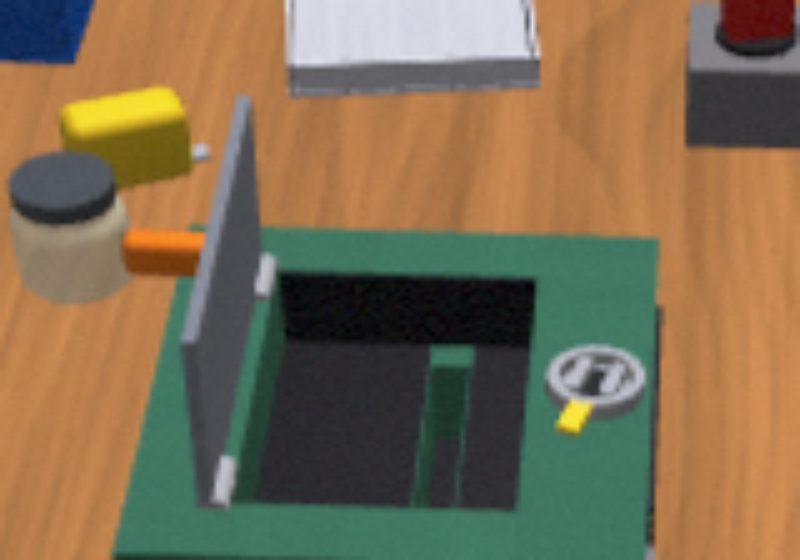

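The flap's far edge corners are at about (269,224) and (258,285), which match the 90° prediction. The lock tongue is clear and the slot is empty. Handing in.

```bash
python3 -c "
from workcell import env
env.close_job()"
```

```text
the job is handed in; nothing more can be done
```

The job is done and handed in at about 44 s on the robot's clock, within the 72 s limit. I turned the lock to its stop with the key from the stand and put the key back. I then swung the flap up and drew out the filter, which the gripper now holds over the tray.

Last checks:
- **Lock:** the tongue stands at about 75° (1.31 rad), clear of the flap. The moment jumped from 0.1 to 0.43 N·m at the stop.
- **Key:** it is back in the stand with its collar flat on top, and released.
- **Flap:** in the side view its edge corners match a 90° opening to within about 1 px.
- **Filter:** held upright and still, aligned with the tray's 8° yaw, with its lower edge about 10 cm above the bench. The grip stayed at 26 mm, and the force was about what the filter's weight and the sensor noise would give.
- **Other things on the bench:** nothing else looks moved in the pictures.

Disagreements:
- **Tray centre:** three estimates spread by a few millimetres, with y from -0.264 to -0.270. I used (0.626, -0.2685).
- **Key position:** the detector's values were up to about 10 mm off my own image fits. I used the fits, and the key went into the grip and the slot without trouble.

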